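Crank the cigar mould press down

ROBOT

A 6-joint arm with a two-finger parallel gripper is mounted at the origin on a cart in front of the work surface, level with it; the furniture and walls round the work are solid. World frame = base frame: x ahead of the robot, y to its left, z up, the work surface at z = 0. Lengths are in m, angles in degrees, forces in N, time in s.
With the tool pointing down it reaches from about 0.35 to 0.975 m from the base axis. Payload 7.1 kg.
Tool frame: the origin (TCP) lies on the centre line of the jaws, within the pads' length; the fingertips stand 19 mm ahead of it and the grasp point (between the pads) is the TCP (env.tcp_to_tips is the distance from the TCP to the fingertips, in m); z points along the fingers, y is the line along which they close (so a half turn about z gives the same grasp; the last joint's range is limited). The gripper opens to 88 mm and grips with 3 to 60 N. Pads are 20 mm wide; open, the fingers measure 115 mm over their backs; the gripper's body (75 mm by 178 mm) begins 61 mm behind the grasp point.
Start: joints at [63.942, 24.242, 93.386, -0, 62.372, -1.089], TCP at [0.264, 0.567, 0.242] pointing down, gripper open.
Joint ranges: [-172.04, 172.04], [-51.8, 120.97], [4.93, 147.93], [-75.15, 255.16], [6.16, 154.13], [-145.62, 145.62]. Speed limits (degrees/s): [136.94, 136.94, 172.46, 180, 180, 180].

INTERFACE

Orientations are given as a 3x3 rotation matrix whose columns are the frame's x, y, z axes.
In Python, from station import env, optics gives the robot as it stands (env), with the cameras (optics).
- The arm moves only by the shell command python3 steer.py [OPENING] [FORCE], which reads ROWS from standard input. ROWS is 1 to 12 rows, parted by semicolons, with the numbers parted by spaces; each row has 4 numbers: dx, dy, dz in m, then a turn about the tool's z in degrees; each row is the pose to reach, as a shift and turn from the pose commanded when the command began, along the tool's axes at that moment; what a row does not reach only later rows make up. A row lasts 1/12 s, in which the tool goes at most 0.0417 m and 7.16 degrees, less where a joint would pass 70% of its speed; a pose out of reach is approached as far as the arm can. OPENING is the finger opening in m, set as the command begins (- or left out keeps the last). The fingers move at their own pace and stop on an object; FORCE is the grip in N (left out, the last holds). Time passes only in rows, so rows that do not move let the fingers close. It prints the time, the measured TCP pose, the force, the opening and the grip force at its end. Input that does not fit is refused with a message, and nothing moves.
- env.read_state(): the state, without advancing time (a new reading comes with each control period).
- optics.camera(name): name is "scene" or "side" or "wrist"; returns (picture, depth): 400x640x3 uint8, red, green, blue; 400x640 float32, m along the optical axis (not along the pixel's ray), 0 where there is no reading.
- optics.camera_info(name): a dict with "intrinsics" (3x3 intrinsics, pixels), "view" (4x4, takes a point from world to camera coordinates). Camera axes: x right, y down, z forward; pixel columns grow to the right and rows downward; lengths in m; the calibration is good to about 2 mm. A picture is of the moment at which its call begins: read the wrist's pose just before it. camera_info takes no time and is no camera call; for the wrist camera it gives the pose at the moment of the call.
- env.close_job(): hands the job in; it is judged then, once.
The state is a dict: "t": time; "joint_positions": joint angles; "joint_velocities": joint speeds; "tau": joint torques, N m; "ee_pos": TCP position; "tcp_rot": TCP orientation; "force": force on the tool from outside, world axes, zero at the start; "torque": the same for the moment, N m; "opening": finger opening in m; "grip_force": force on a finger pad.
Only numpy, scipy, OpenCV 4.12 (cv2) and the standard library are available. Lean on these libraries where they do the work, as an engineer would, in place of code of your own. Each camera call takes 0.05 s, during which the arm holds its last target. There are 200 camera calls.

TASK

The mould press still stands open. Take the larger of the two loose cranks, seat it fully down over the flat tang sunk in the well on top of the press, and turn it clockwise (seen from above) as far as it goes. Let go and leave the crank seated there; leave the smaller crank where it lies.

Things in the scene. Friction and masses are not known exactly. Their poses are not given: they have to be found in the camera images.
- crank: The larger loose crank, steel, about 350 g, standing on its hub. Origin: centre of the hub's underside; z up, x along the arm. Hub: block 52 (x) x 34 (y) x 32 mm high; slot in its underside 40 (x) x 20 (y) mm, 24 mm deep, centred. Arm 12 mm thick, 38 to 50 mm above the underside, out to x = 88 mm, with an upright wooden knob there, 20 mm thick, top at 82 mm.
- grip (a point): Centre of the larger crank's grip fin, 47 mm straight above the crank's origin, x along the arm. The fin is a bar 52 mm long (x) and 14 mm thick (y) on top of the hub, from 32 to 62 mm above the crank's underside: grip it across y with the fingertips above the hub's top (32 mm).
- small_crank: The smaller loose crank, same form at 0.62 of the size (hub 32 x 21 x 20 mm, arm to x = 55 mm, 51 mm high); its slot is too small for the tang. Origin: centre of the hub's underside, x along the arm. To be left where it is.
- well (a point): Centre of the floor of the round well on top of the fixed dark steel press, 92 mm above the table; z up. Its collar: 74 mm inner, 86 mm outer diameter, 12 mm high above the floor. Axes of the press: y along its bridge, which is 170 mm long (y) and 92 mm wide (x), with a nut 8 mm high at y = +68 and -68 mm.
- tang (a point): Top centre of the upright steel blade in the middle of the well, 20 mm above the well floor; x along the blade, turning with it. Blade 32 (x) x 12 (y) mm, 27 x 8 mm in its top 6 mm. The crank's slot goes over it, x along x, either way round, with 4 mm play each side and about 14 degrees of turning play; the hub then rests on the well floor.
- spindle (a joint): Turn of the tang in rad, growing clockwise seen from above: stop at 0 (press open), starts between 0 and 0.25, stop at 1.2 (press down). At 0 the blade's x points 0.6 rad counter-clockwise of the press's x. Light drag of about 0.12 N m; it stays where it is left. A pressing plate under the bridge comes down with it.

How it is judged:
By the outcome, as a careful person would: the job done as asked, in the order asked, and still so for the second after the job is handed in, with the robot touching nothing.
It also fails if it takes over 48 s, if anything falls off the work surface, if the arm or the gripper's body presses on something with over 40 N, if the wrist force passes 120 N, or if a joint passes its speed limit or range.

## Working session

There is one attempt and no reset: what is moved stays moved. The work goes in short steps, Python scripts to look and compute and a shell command to move; the robot and the scene stay as the last step left them, time stands still between calls to the robot, and variables do not carry over. Pictures are saved under pics/ and viewed, at most 10 in all, crops included, and the job is handed in when it is done.

```bash
ls; mkdir -p pics; python3 - <<'E'
from station import env, optics
import cv2,numpy as np
ims=[]
for n in("scene","side","wrist"):
    p,d=optics.camera(n);i=optics.camera_info(n);np.savez(f"/tmp/{n}0.npz",p=p,d=d,K=i["intrinsics"],V=i["view"])
    ims.append(p[:,:,::-1]);print(n,np.round(i["intrinsics"],1).tolist(),np.round(i["view"],3).tolist(),(d>0).mean())
cv2.imwrite("pics/a.png",ims[0]);cv2.imwrite("pics/b.png",ims[1]);cv2.imwrite("pics/c.png",ims[2])
s=env.read_state();print(s["t"],s["ee_pos"],np.round(s["tcp_rot"],3).tolist(),env.tcp_to_tips)
E
```

```text
pics
station.py
steer.py
scene [[426.4, 0.0, 326.8], [0.0, 426.4, 198.9], [0.0, 0.0, 1.0]] [[-0.687, -0.726, 0.022, 0.336], [-0.378, 0.331, -0.865, 0.265], [0.62, -0.603, -0.502, 0.714], [0.0, 0.0, 0.0, 1.0]] 0.99608984375
side [[369.5, 0.0, 318.3], [0.0, 369.5, 196.7], [0.0, 0.0, 1.0]] [[0.951, -0.31, -0.014, -0.431], [-0.21, -0.608, -0.766, 0.185], [0.228, 0.731, -0.643, 0.784], [0.0, 0.0, 0.0, 1.0]] 0.96306640625
wrist [[299.1, 0.0, 317.7], [0.0, 299.1, 201.0], [0.0, 0.0, 1.0]] [[0.422, 0.907, -0.002, -0.625], [0.879, -0.409, 0.246, -0.029], [0.223, -0.105, -0.969, 0.39], [0.0, 0.0, 0.0, 1.0]] 0.9910078125
0.15 [0.26363825 0.56622848 0.24110223] [[-0.907, 0.422, -0.0], [0.422, 0.907, -0.001], [-0.0, -0.001, -1.0]] 0.019
```

View pics/a.png

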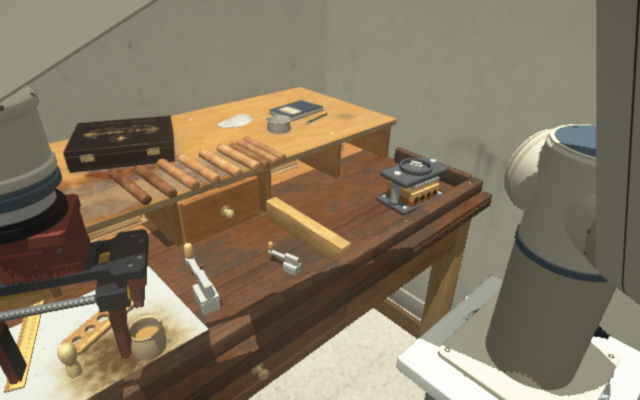

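View pics/b.png

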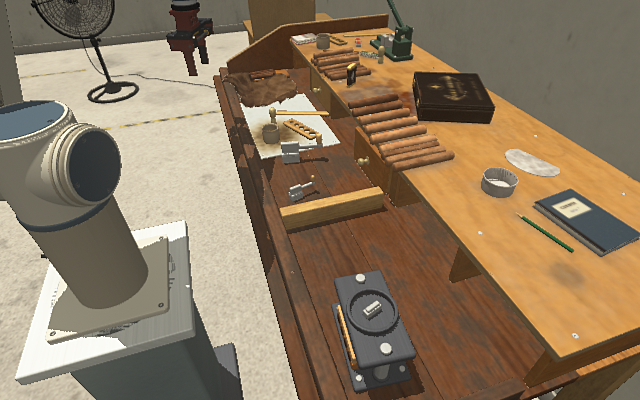

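The scene view shows the large crank's hub at about (205,295) and its knob at (188,250). The small crank is at (290,264) and the press at (415,175). In the side view the large crank is at (292,152), the small one at (298,190), and the well and tang at (373,310).

```bash
cat >h.py <<'E'
import numpy as np
def ray(K,V,u,v):
    R=V[:3,:3];o=-R.T@V[:3,3];d=R.T@np.linalg.solve(K,[u,v,1.]);return o,d
def plane(K,V,u,v,z):
    o,d=ray(K,V,u,v);return o+d*(z-o[2])/d[2]
def two(a,b):
    A=np.zeros((3,3));y=np.zeros(3)
    for o,d in(a,b):
        d=d/np.linalg.norm(d);P=np.eye(3)-np.outer(d,d);A+=P;y+=P@o
    p=np.linalg.solve(A,y)
    return p,[np.linalg.norm(np.cross(p-o,d/np.linalg.norm(d))) for o,d in(a,b)]
def load(n):
    z=np.load(f"/tmp/{n}.npz");return z
E
python3 - <<'E'
from h import *
import cv2
s=load("scene0");d=load("side0")
R=lambda z,u,v:ray(z["K"],z["V"],u,v)
for n,a,b in [("bigknob",(188,248),(319,138)),("bighubtop",(203,285),(290,146)),("smallhub",(291,258),(298,186)),("well",(417,165),(373,310))]:
    p,e=two(R(s,*a),R(d,*b));print(n,p.round(3),np.round(e,3))
c=np.hstack([cv2.resize(d["p"][100:220,240:360],(480,480),interpolation=2),cv2.resize(d["p"][260:340,333:413],(320,320),interpolation=2).repeat(1,0)[:320] if 0 else np.vstack([cv2.resize(d["p"][265:345,333:413],(320,320)),np.zeros((160,320,3),np.uint8)])])
cv2.imwrite("pics/d.png",c[:,:,::-1])
E
```

```text
bigknob [0.558 0.311 0.07 ] [0.001 0.001]
bighubtop [0.472 0.332 0.046] [0.001 0.001]
smallhub [0.443 0.15  0.033] [0.005 0.005]
well [ 0.454 -0.29   0.101] [0.001 0.001]
```

View pics/d.png

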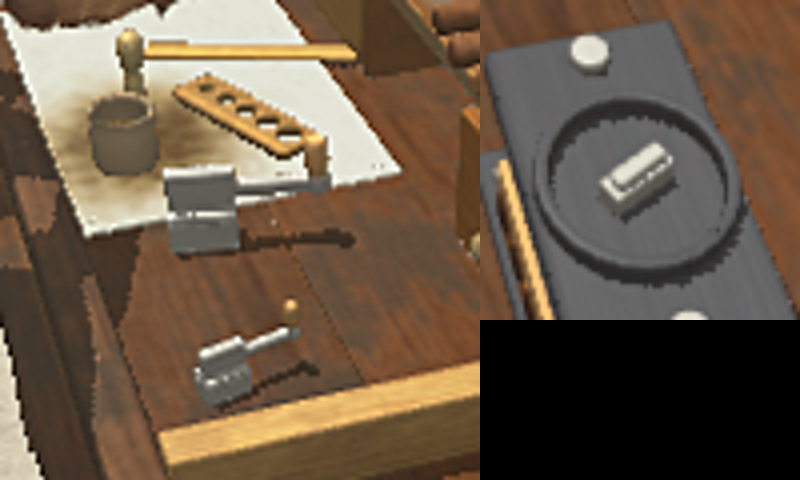

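View pics/c.png

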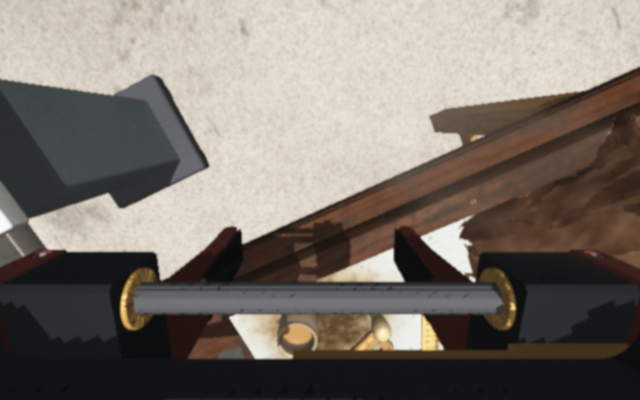

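The side crop shows the large crank's grip fin at the crop's (200,180), with its arm running right to the wooden knob. The tang is at the crop's (637,180). In the wrist view the crank is mostly out of sight. I'll go above the crank and measure it from there.

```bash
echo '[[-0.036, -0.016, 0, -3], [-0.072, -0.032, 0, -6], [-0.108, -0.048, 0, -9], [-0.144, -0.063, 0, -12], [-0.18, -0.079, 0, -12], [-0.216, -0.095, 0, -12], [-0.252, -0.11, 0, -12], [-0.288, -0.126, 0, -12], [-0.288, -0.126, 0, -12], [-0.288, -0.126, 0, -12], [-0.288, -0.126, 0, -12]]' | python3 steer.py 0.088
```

```text
refused: ROWS must be rows parted by semicolons, with the numbers parted by spaces. Nothing was moved.
```

Refused on format, not on reach. It needs rows parted by semicolons, with the numbers parted by spaces.

```bash
echo '-0.036 -0.016 0 -3;-0.072 -0.032 0 -6;-0.108 -0.048 0 -9;-0.144 -0.063 0 -12;-0.18 -0.079 0 -12;-0.216 -0.095 0 -12;-0.252 -0.11 0 -12;-0.288 -0.126 0 -12;-0.288 -0.126 0 -12;-0.288 -0.126 0 -12;-0.288 -0.126 0 -12' | python3 steer.py 0.088
python3 - <<'E'
from station import env, optics
import cv2,numpy as np
s=env.read_state();i=optics.camera_info("wrist");p,d=optics.camera("wrist")
np.savez("/tmp/w1.npz",p=p,d=d,K=i["intrinsics"],V=i["view"],T=s["ee_pos"],R=s["tcp_rot"])
cv2.imwrite("pics/e.png",p[:,:,::-1]);print(s["t"],s["ee_pos"],s["joint_positions"])
E
```

```text
t: 1.07
ee_pos: [0.4714, 0.3309, 0.2415]
tcp_rot: [[-0.974, 0.225, -0.001], [0.225, 0.974, 0.0], [0.001, -0.0, -1.0]]
force: [0.7, -0.2, -0.4]
opening: 0.0882
grip_force: 0.0
1.0667 [0.47136484 0.3308655  0.24147686] [ 3.38707493e+01  2.01696483e+01  9.97223001e+01  2.61268459e-02
  6.01386335e+01 -4.31233857e+01]
```

View pics/e.png

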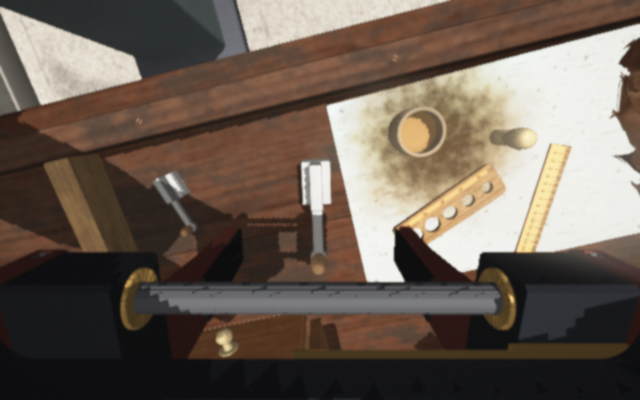

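The wrist view shows the large crank at about (317,185), with its fin brighter than the hub and its knob at (318,265). The small crank is at (172,190), well clear.

```bash
python3 - <<'E'
from h import *
import cv2
w=load("w1");d=load("side0")
g=cv2.cvtColor(w["p"],7)
print(g[156:232:4,296:340:2])
def blob(z,lo,box):
    x0,x1,y0,y1=box;g=cv2.cvtColor(z["p"],7)[y0:y1,x0:x1]
    m=(g>lo).astype(np.uint8);n,l,st,c=cv2.connectedComponentsWithStats(m);k=1+st[1:,4].argmax()
    pts=np.argwhere(l==k)[:,::-1]+[x0,y0];return pts
g=cv2.cvtColor(d["p"],7);print(g[138:166:2,278:326:2])
g=cv2.cvtColor(d["p"],7);print(g[294:324:2,358:388])
E
```

```text
[[ 80  82  80  82  83  86  89  92  94  94  94  95  96  98  99  97  95  91
   91  91 101 199]
 [ 85  86  87 105 110 112 122 120 110 113 116 118 121 141 149 151 142 103
   90  90  93 147]
 [ 82  66 102 227 240 236 201 139 134 138 139 142 162 231 241 241 233 145
   88  89  91  99]
 [ 64  44  82 212 199 147 151 227 238 239 240 242 232 232 241 241 236 162
   86  86  86  90]
 [ 74  46  67 210 194 137 151 223 238 240 239 243 234 234 240 240 237 170
   94  94  95  95]
 [ 62  41  58 203 227 149 143 215 237 239 240 242 235 234 240 240 238 177
  101 100 102 101]
 [ 79  54  58 196 199 139 136 206 236 239 239 242 237 235 240 240 235 169
   95  96  97  96]
 [ 82  53  56 189 226 148 129 187 236 239 239 242 238 228 239 240 236 168
   91  93  94  96]
 [ 84  59  49 154 191 138 131 196 236 239 239 240 238 227 238 239 236 173
   95  93  91  90]
 [ 84  57  45 143 225 156 132 192 235 239 239 240 238 219 237 239 236 178
   88  78  77  74]
 [ 86  67  46 129 214 147 133 186 233 238 238 239 237 220 237 238 236 182
   88  79  81  81]
 [ 70  57  37 121 229 185 133 173 231 238 237 238 237 220 236 237 235 195
   
[... 3258 characters left out ...]
197 142 108  81  88  88
   72  60  56  50  58 101  97 106 103 101 104 104]
 [103 104 104 103  82  88  85  83 137 225 177 109  82  86  88  80  67  55
   52  60 104 101 110 104 103 103 104 102 102 104]
 [103 104 102 106 107 102  90  83  85  82  87  90  89  74  55  50  48  57
  100 100 106 105 107 106 103 103 103 103 102 102]
 [104 103 105 102 106 106 105  98  64  87  72  54  50  48  57 104 109 107
  103 102 104 103 103 107 104 104 103 104 102 100]
 [103 102 103 105 104 106 104 105 104 103  92  53 103 108 106 106 103 104
  103 101 104 104 103 103 106 106 103 102 103 103]
 [106 103 101 103 102 105 105 105 103 101 100 102 104 105 103 104 105 103
  104 103 102 103 104 101 105 106 104 102 101 103]]
```

```bash
python3 - <<'E'
from h import *
w=load("w1");d=load("side0");s=load("scene0")
R=lambda z,u,v:ray(z["K"],z["V"],u,v);P=lambda z,u,v,h:plane(z["K"],z["V"],u,v,h)
p,e=two(R(w,315.9,190),R(d,289.5,142.3));print("fin",p,e)
print("depth z fin",w["d"][190,316])
a,b=P(w,315,168,.062),P(w,316.8,208,.062);a2,b2=P(w,315,166.5,.062),P(w,317,213,.062)
print(a2,b2,np.linalg.norm(b2-a2),(a2+b2)/2,np.degrees(np.arctan2(*(b-a)[1::-1])))
k=P(w,318,265,.082);print("knob",k)
# depth-based height check
z=w;u,v=316,190;X=np.linalg.solve(z["K"],[u,v,1])*z["d"][v,u];print("depth pt",z["V"][:3,:3].T@(X-z["V"][:3,3]))
# tang top corners in side view, z=.112
V,K=d["V"],d["K"]
import cv2
g=cv2.cvtColor(d["p"],7)
m=(g[296:318,362:384]>190).astype(np.uint8);print(m.astype(str).tolist() and "\n".join("".join(map(str,r)) for r in m))
E
```

```text
fin [0.47206524 0.32979989 0.06132093] [np.float64(0.0004383813929867485), np.float64(0.0004383813929868157)]
depth z fin 0.32959488
[0.44687999 0.334724   0.062     ] [0.49836621 0.32501928 0.062     ] 0.05239286839626585 [0.4726231  0.32987164 0.062     ] -10.564179143922477
knob [0.55106402 0.31400263 0.082     ]
depth pt [0.47241193 0.32989818 0.0619198 ]
0000000000000000000000
0000000000000000000000
0000000000000000000000
0000000000000000000000
0000000000000000000000
0000000000000011000000
0000000000001111100000
0000000000011111100000
0000000001111110001000
0000000011111100001000
0000001111111000100000
0000011111100001000000
0000111111000100000000
0000011110000000000000
0011011000010000000000
0011000000000000000000
0001100010000000000000
0000111000000000000000
0000010000000000000000
0000000000000000000000
0000000000000000000000
0000000000000000000000
```

The fin's centre is at (0.4725, 0.330) with its top at 0.0615–0.062, which agrees with the text, and its axis is at about −10.7°. Next I'll descend and grip.

```bash
echo '-0.001 -0.001 0.035 -2.2;-0.001 -0.001 0.07 -2.2;-0.001 -0.001 0.105 -2.2;-0.001 -0.001 0.14 -2.2;-0.001 -0.001 0.165 -2.2;-0.001 -0.001 0.18 -2.2;-0.001 -0.001 0.187 -2.2;-0.001 -0.001 0.187 -2.2;-0.001 -0.001 0.187 -2.2' | python3 steer.py 0.088
echo '0 0 0 0;0 0 0 0;0 0 0 0;0 0 0 0;0 0 0 0;0 0 0 0;0 0 0 0;0 0 0 0;0 0 0 0;0 0 0 0' | python3 steer.py 0 45
```

```text
t: 1.87
ee_pos: [0.4721, 0.3306, 0.0551]
tcp_rot: [[-0.983, 0.185, 0.0], [0.185, 0.983, 0.0], [-0.0, 0.0, -1.0]]
force: [0.5, -0.8, 0.9]
opening: 0.0877
grip_force: 0.0
t: 2.7
ee_pos: [0.4724, 0.3295, 0.0546]
tcp_rot: [[-0.982, 0.187, -0.0], [0.187, 0.982, -0.0], [0.0, -0.0, -1.0]]
force: [0.1, -0.0, -0.0]
opening: 0.0247
grip_force: 0.0
```

```bash
python3 - <<'E'
from h import *
import cv2
d=load("side0");s=load("scene0")
P=lambda z,u,v,h:plane(z["K"],z["V"],u,v,h)
R=lambda z,u,v:ray(z["K"],z["V"],u,v)
g=cv2.cvtColor(d["p"],7)
m=(g[296:318,362:384]>190).astype(np.uint8)
n,l,st,c=cv2.connectedComponentsWithStats(m,connectivity=4);k=1+st[1:,4].argmax()
pts=np.argwhere(l==k)[:,::-1]+[362,296]
w=np.array([P(d,u,v,.112)[:2] for u,v in pts]);r=cv2.minAreaRect((w*1e3).astype(np.float32));print("tang top",r,w.mean(0))
q=w-w.mean(0);ev=np.linalg.svd(q)[2][0];print("angle",np.degrees(np.arctan2(ev[1],ev[0])))
# two-view tang height
gs=cv2.cvtColor(s["p"],7);ys,xs=np.nonzero(gs[155:178,400:432]>190);print(xs.mean()+400,ys.mean()+155,len(xs))
print(two(R(s,xs.mean()+400,ys.mean()+155),R(d,*pts.mean(0))))
# bridge nuts in side: bright blobs
m=(g[265:360,333:420]>170).astype(np.uint8);n,l,st,c=cv2.connectedComponentsWithStats(m)
for i in range(1,n):
    if st[i,4]>8: print(st[i],c[i]+[333,265],P(d,*(c[i]+[333,265]),.1))
E
```

```text
tang top ((454.0465087890625, -286.22589111328125), (24.74985122680664, 6.0943121910095215), 19.797292709350586) [ 0.4539966  -0.28642475]
angle -161.17767718280388
417.72222222222223 162.16666666666666 18
(array([ 0.45226945, -0.28716039,  0.11141014]), [np.float64(0.001898957809460633), np.float64(0.0018989578094607547)])
[23  9  9  7 52] [360.05769231 277.05769231] [ 0.46236978 -0.2187467   0.1       ]
[30 36 16 14 69] [370.57971014 306.89855072] [ 0.45487366 -0.28130659  0.1       ]
[  5  40  17  54 131] [346.07633588 332.21374046] [ 0.3993463  -0.31105341  0.1       ]
[47 78 11 10 89] [385.21348315 347.56179775] [ 0.44665348 -0.35361221  0.1       ]
```

The tang is at (0.454, −0.286), with its top at about 0.111 and the blade at about 19° in the world. The midpoint between the nuts agrees with that, and the spindle works out at about 0.15 rad. The fingers are still closing.

```bash
echo '0 0 0 0;0 0 0 0;0 0 0 0;0 0 0 0' | python3 steer.py 0 45
echo '0 0 -0.01 0;0 0 -0.03 0;0 0 -0.06 0;0 0 -0.09 0;0 0 -0.12 0;0 0 -0.15 0;0 0 -0.17 0;0 0 -0.18 0;0 0 -0.18 0;0 0 -0.18 0' | python3 steer.py
python3 - <<'E'
from station import env, optics
import numpy as np
s=env.read_state();R=s["tcp_rot"];t=np.array([.454,-.286,.235])
print(s["ee_pos"],R.T@(t-s["ee_pos"]),s["joint_positions"])
E
```

```text
t: 3.03
ee_pos: [0.4722, 0.3294, 0.0544]
tcp_rot: [[-0.982, 0.187, -0.001], [0.187, 0.982, -0.0], [0.0, -0.001, -1.0]]
force: [0.1, -0.2, -1.6]
opening: 0.0137
grip_force: 45.0
t: 3.87
ee_pos: [0.4721, 0.3294, 0.2344]
tcp_rot: [[-0.982, 0.187, -0.0], [0.187, 0.982, -0.0], [0.0, -0.0, -1.0]]
force: [0.1, 0.2, -3.6]
opening: 0.0141
grip_force: 45.0
[0.47207727 0.32938587 0.23439969] [-9.71849450e-02 -6.07932319e-01 -5.43998664e-04] [ 3.37201184e+01  2.06223069e+01  1.00104033e+02  5.52256572e-04
  5.92833744e+01 -4.55150108e+01]
```

```bash
echo '-0.003 -0.015 0 -1;-0.008 -0.045 0 -3;-0.013 -0.08 0 -5;-0.018 -0.115 0 -7;-0.024 -0.15 0 -9;-0.03 -0.185 0 -11;-0.035 -0.22 0 -13;-0.04 -0.255 0 -15;-0.046 -0.29 0 -17;-0.052 -0.325 0 -19;-0.057 -0.355 0 -20;-0.059 -0.37 0 -20' | python3 steer.py
python3 - <<'E'
from station import env, optics
import numpy as np
s=env.read_state();R=s["tcp_rot"];t=np.array([.454,-.286,.235])
print(s["ee_pos"],R.T@(t-s["ee_pos"]),s["joint_positions"])
E
```

```text
t: 4.87
ee_pos: [0.4598, -0.0476, 0.2328]
tcp_rot: [[-0.987, -0.16, -0.004], [-0.16, 0.987, -0.0], [0.004, 0.0, -1.0]]
force: [0.6, 0.9, -3.2]
opening: 0.0134
grip_force: 45.0
[ 0.45975923 -0.04764093  0.23282865] [ 0.04374315 -0.23438252 -0.00207359] [-7.36312931e+00  1.12581391e+01  1.13674056e+02 -5.43356433e-02
  5.52686886e+01 -1.06517736e+02]
```

```bash
echo '0.004 -0.02 0 -1;0.01 -0.053 0 -2;0.017 -0.088 0 -3;0.023 -0.122 0 -4;0.03 -0.157 0 -5;0.037 -0.19 0 -6;0.042 -0.217 0 -6;0.0445 -0.232 0 -6;0.0452 -0.2367 0 -6;0.0452 -0.2367 0 -6;0.0452 -0.2367 0 -6' | python3 steer.py
python3 - <<'E'
from station import env, optics
import cv2,numpy as np
s=env.read_state();R=s["tcp_rot"];t=np.array([.454,-.286,.235])
print(s["ee_pos"],R.T@(t-s["ee_pos"]),s["joint_positions"])
ims=[]
for n in("scene","side"):
    p,d=optics.camera(n);i=optics.camera_info(n);np.savez(f"/tmp/{n}1.npz",p=p,d=d,K=i["intrinsics"],V=i["view"]);ims.append(p)
c=np.hstack([cv2.resize(ims[0][80:230,340:490],(400,400)),cv2.resize(ims[1][200:350,298:448],(400,400))])
cv2.imwrite("pics/f.png",c[:,:,::-1])
E
```

```text
t: 5.78
ee_pos: [0.4541, -0.2846, 0.2336]
tcp_rot: [[-0.965, -0.263, -0.002], [-0.263, 0.965, 0.002], [0.001, 0.002, -1.0]]
force: [-0.5, 0.7, -3.9]
opening: 0.0138
grip_force: 45.0
[ 0.45406485 -0.28460705  0.23361875] [ 0.00043026 -0.001324   -0.00138358] [-3.33652352e+01  1.74337042e+01  1.04984049e+02  2.92120670e-02
  5.77281298e+01 -1.38605943e+02]
```

View pics/f.png

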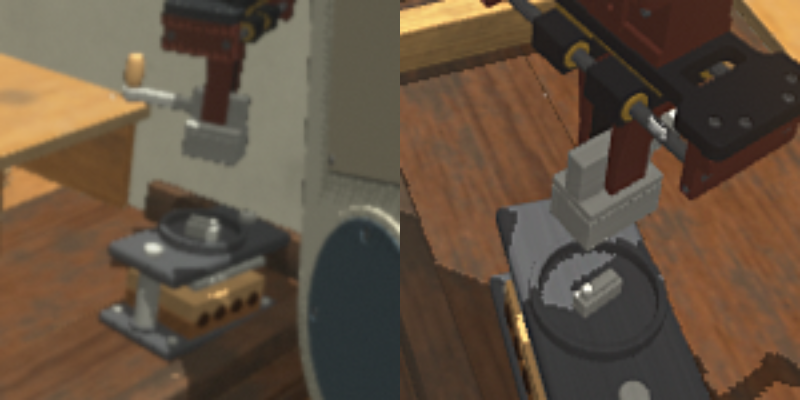

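The crank hangs right over the well: in the right half the tang is at (595,290) below the hub at (605,200). It's still level and held at its fin.

```bash
echo '0 -0.001 0.01 0;0 -0.001 0.03 0;0 -0.001 0.045 0;0 -0.001 0.055 0;0 -0.001 0.06 0;0 -0.001 0.064 0;0 -0.001 0.068 0;0 -0.001 0.072 0;0 -0.001 0.072 0' | python3 steer.py
```

```text
t: 6.63
ee_pos: [0.4549, -0.2867, 0.1624]
tcp_rot: [[-0.965, -0.263, -0.0], [-0.263, 0.965, 0.0], [0.0, 0.0, -1.0]]
force: [0.2, -0.1, -3.2]
opening: 0.0138
grip_force: 45.0
```

```bash
echo '0 0 0.003 0;0 0 0.006 0;0 0 0.009 0;0 0 0.012 0;0 0 0.014 0;0 0 0.0155 0;0 0 0.0165 0;0 0 0.0165 0' | python3 steer.py
```

```text
t: 7.3
ee_pos: [0.4549, -0.2868, 0.1464]
tcp_rot: [[-0.965, -0.263, -0.0], [-0.263, 0.965, 0.0], [0.0, 0.0, -1.0]]
force: [-1.1, 0.5, 0.0]
opening: 0.0139
grip_force: 45.0
```

The vertical force went from −3.3 N to 0 as the floor took the crank's weight, and z matches, so it is fully seated. Now I'll turn it clockwise.

```bash
echo '0 0 0 3;0 0 0 8;0 0 0 13;0 0 0 18;0 0 0 23;0 0 0 28;0 0 0 33;0 0 0 38;0 0 0 43;0 0 0 48;0 0 0 52;0 0 0 52' | python3 steer.py && python3 -c "
from station import env, optics;s=env.read_state();print(s['torque'],s['joint_positions'])"
```

```text
t: 8.3
ee_pos: [0.4553, -0.2871, 0.1464]
tcp_rot: [[-0.8, 0.6, 0.001], [0.6, 0.8, -0.001], [-0.001, 0.0, -1.0]]
force: [1.3, -0.3, -2.6]
opening: 0.0134
grip_force: 45.0
[-0.10657007 -0.08081684  0.05039907] [-3.34958573e+01  2.47088628e+01  1.08199569e+02 -3.59949582e-03
  4.70279253e+01 -8.65896505e+01]
```

```bash
echo '0 0 0.001 3;0 0 0.001 6;0 0 0.001 9;0 0 0.001 11;0 0 0.001 13;0 0 0.001 13' | python3 steer.py && python3 -c "
from station import env, optics;s=env.read_state();print(s['torque'])"; echo '0 0 0 1;0 0 0 2;0 0 0 3;0 0 0 3' | python3 steer.py&& python3 -c "
from station import env, optics;s=env.read_state();print(s['torque'])"
```

```text
t: 8.8
ee_pos: [0.4555, -0.2872, 0.1464]
tcp_rot: [[-0.647, 0.763, 0.001], [0.763, 0.647, -0.001], [-0.002, 0.0, -1.0]]
force: [-1.8, 0.9, 7.6]
opening: 0.0139
grip_force: 45.0
[ 0.20269531  0.33374009 -0.02822225]
t: 9.13
ee_pos: [0.4555, -0.2872, 0.1463]
tcp_rot: [[-0.607, 0.795, 0.001], [0.795, 0.607, -0.001], [-0.002, 0.0, -1.0]]
force: [-1.8, 1.5, 7.7]
opening: 0.0134
grip_force: 45.0
[0.20792745 0.38351242 0.08549081]
```

```bash
for i in 1; do echo '0 0 0 1;0 0 0 2;0 0 0 3;0 0 0 3;0 0 0 3' | python3 steer.py | sed -n '3,4p'; python3 -c "
from station import env, optics;s=env.read_state();print(s['torque'])"; done; echo '0 0 0 1;0 0 0 2;0 0 0 3;0 0 0 3;0 0 0 3' | python3 steer.py| sed -n '3,4p'; python3 -c "
from station import env, optics;s=env.read_state();print(s['torque'])"
```

```text
tcp_rot: [[-0.565, 0.825, 0.001], [0.825, 0.565, -0.001], [-0.002, 0.001, -1.0]]
force: [-1.8, 1.0, 7.3]
[0.22205576 0.38313867 0.05669507]
tcp_rot: [[-0.521, 0.853, 0.001], [0.853, 0.521, -0.001], [-0.002, 0.001, -1.0]]
force: [-1.7, 1.1, 7.2]
[0.27077268 0.40429771 0.29592232]
```

```bash
echo '0 0 0 1;0 0 0 2;0 0 0 2;0 0 0 2' | python3 steer.py| sed -n '3,4p'; python3 -c "
from station import env, optics;s=env.read_state();print(s['torque'])"; echo '0 0 0 1;0 0 0 2;0 0 0 2;0 0 0 2' | python3 steer.py| sed -n '3,4p'; python3 -c "
from station import env, optics;s=env.read_state();print(s['torque'])"
```

```text
tcp_rot: [[-0.492, 0.87, 0.001], [0.87, 0.492, -0.002], [-0.002, 0.0, -1.0]]
force: [-1.7, 1.3, 6.6]
[0.11496549 0.24305974 0.66912643]
tcp_rot: [[-0.462, 0.887, 0.001], [0.887, 0.462, -0.002], [-0.002, 0.0, -1.0]]
force: [-1.1, 2.1, 6.7]
[0.0899816  0.26444617 0.97195905]
```

The torque has climbed steadily to 0.97 N m, well over the drag, so the crank is against the stop. I'll ease off, release and lift.

```bash
echo '0 0 0 -1;0 0 0 -2;0 0 0 -3;0 0 0 -3' | python3 steer.py | tail -3; echo '0 0 0 0;0 0 0 0;0 0 0 0;0 0 0 0;0 0 0 0;0 0 0 0;0 0 0 0;0 0 0 0' | python3 steer.py 0.06 | tail -3;  echo '0 0 -0.01 0;0 0 -0.03 0;0 0 -0.06 0;0 0 -0.09 0;0 0 -0.12 0;-0.03 0 -0.14 0;-0.06 0 -0.15 0;-0.09 0 -0.15 0;-0.12 0 -0.15 0;-0.15 0 -0.15 0;-0.15 0 -0.15 0;-0.15 0 -0.15 0' | python3 steer.py
python3 - <<'E'
from station import env, optics
import cv2,numpy as np
ims=[]
for n in("scene","side"):
    p,d=optics.camera(n);i=optics.camera_info(n);np.savez(f"/tmp/{n}2.npz",p=p,d=d,K=i["intrinsics"],V=i["view"]);ims.append(p)
c=np.hstack([cv2.resize(ims[0][80:230,340:490],(400,400)),cv2.resize(ims[1][200:350,298:448],(400,400))])
cv2.imwrite("pics/g.png",c[:,:,::-1])
E
```

```text
force: [-1.1, 1.5, 5.8]
opening: 0.0138
grip_force: 45.0
force: [-0.1, -0.9, -0.7]
opening: 0.0595
grip_force: 0.0
t: 12.63
ee_pos: [0.5304, -0.4171, 0.2951]
tcp_rot: [[-0.503, 0.865, -0.0], [0.865, 0.503, 0.0], [0.0, -0.0, -1.0]]
force: [0.1, 0.8, -0.3]
opening: 0.0599
grip_force: 0.0
```

View pics/g.png

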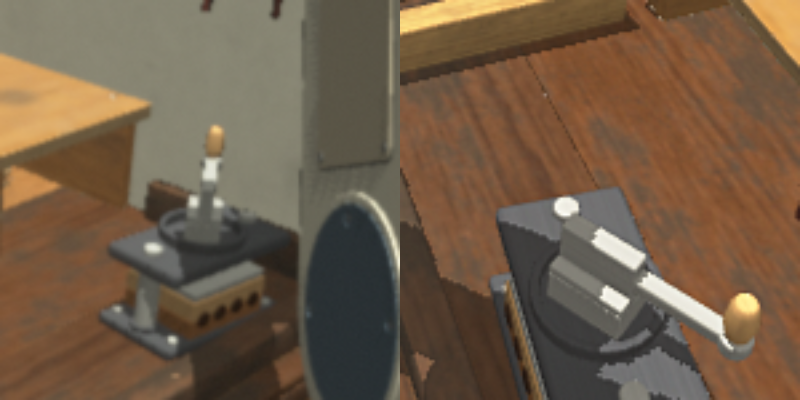

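The picture shows the crank seated level in the well, hub inside the collar, with the pressing plate down on the mould and the gripper clear. One numeric check of height and angle before I hand it in.

```bash
python3 - <<'E'
from h import *
d=load("side2");s=load("scene2")
def cloud(z):
    v,u=np.mgrid[0:400,0:640];D=z["d"]
    X=np.linalg.inv(z["K"])@np.stack([u.ravel(),v.ravel(),np.ones(u.size)])*D.ravel()
    return (z["V"][:3,:3].T@(X-z["V"][:3,3:])).T
for z in(d,s):
    w=cloud(z);k=w[(np.hypot(w[:,0]-.455,w[:,1]+.287)<.03)&(w[:,2]>.14)];t=k[k[:,2]>np.percentile(k[:,2],90)-.003]
    q=t[:,:2]-t[:,:2].mean(0);e=np.linalg.svd(q,full_matrices=False)[2][0];print(len(t),t.mean(0),np.percentile(k[:,2],90),np.degrees(np.arctan2(e[1],e[0])))
    n=w[(np.hypot(w[:,0]-.455,w[:,1]+.287)<.13)&(w[:,2]>.158)&(w[:,2]<.18)]
    print("knob",n.mean(0),n[:,2].max(),np.degrees(np.arctan2(n[:,1].mean()+.287,n[:,0].mean()-.455)))
E
```

```text
250 [ 0.45391452 -0.28586966  0.15383117] 0.15470114270903337 -56.879595426657055
knob [ 0.49977419 -0.36177645  0.16850115] 0.1750298194809252 -59.08792152030793
44 [ 0.45467751 -0.28431915  0.1535955 ] 0.15462680343147064 123.99151829990257
knob [ 0.50065851 -0.35536044  0.16657448] 0.17448245625509612 -56.26070800816583
```

The fin top is at 0.154, which means fully seated, and the crank is at about −57°, matching the stop plus the play.

```bash
python3 -c "
from station import env, optics;print(env.close_job())"
```

```text
the job is handed in; nothing more can be done
None
```

The larger crank is fully seated on the tang, turned clockwise to the stop and released; the smaller crank was left untouched, and the job is handed in after about 13 s of the 48 s (no verdict was shown).

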